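# Load a filter cartridge under the stand's hood

## Robot

A 6-joint arm with a two-finger parallel gripper is mounted at the origin on a cart in front of the work surface, level with it; the furniture and walls round the work are solid. World frame = base frame: x ahead of the robot, y to its left, z up, the work surface at z = 0. Lengths are in m, angles in rad, forces in N, time in s.
With the tool pointing down it reaches from about 0.425 to 0.95 m from the base axis. Payload 3.5 kg.
Tool frame: the origin (TCP) lies at the very end of the fingers, on their centre line; the grasp point (between the pads) lies behind it (ctrl.grasp_offset is the z of the grasp point in the tool frame, in m); z points along the fingers, x is the direction in which the jaws open and shut, and the axes are right-handed (so a half turn about z gives the same grasp; the last joint's range is limited). The gripper opens to 85 mm and grips with 20 to 120 N. Pads are 22 mm wide; open, the fingers measure 114 mm over their backs; the gripper's body (76 mm by 85 mm) begins 54 mm behind the grasp point. The pads swing forward as they close: fully open they stand 13 mm farther back than shut.
Start: joints at [-1.301, 0.286, 1.577, -0, 1.279, -0.15], TCP at [0.275, -0.616, 0.231] pointing down, gripper open.
Joint ranges: [-2.77, 2.77], [-0.9, 2.22], [0.21, 2.48], [-1.53, 4.67], [0.24, 2.81], [-2.84, 2.84]. Speed limits (rad/s): [2.79, 2.79, 3.14, 3.14, 3.14, 3.14].

## Interface

Orientations are given as a unit quaternion [x, y, z, w].
In Python, from plant import ctrl gives the robot as it stands.
- The arm moves only by the shell command python3 -m jog 'ROWS' [FORCE]. ROWS is JSON, a list of rows, each an object with "grip": the closure, from 0 (fully open) to 1 (shut); "xyz": the shift along the tool's x, y, z in m, a list of three; "dr": the turn, a rotation vector about the tool's x, y, z in rad, a list of three. A call has 1 to 12 rows; each row is the pose to reach, as a shift and turn from the pose commanded when the call began, along the tool's axes at that moment; what a row does not reach only later rows make up. A row lasts 1/12 s, in which the tool goes at most 41.7 mm and 7.16 degrees, less where a joint would pass 70% of its speed; a pose out of reach is approached as far as the arm can. A call with a gripper value outside its range is refused whole. The fingers move at their own pace and stop on an object; FORCE is the grip in N (left out, the last holds). Time passes only in rows, so rows that repeat a pose let the fingers close. It gives the time, the measured TCP pose, the force and the opening at its end, in the units of the state.
- ctrl.get_state(): the state, without advancing time (a new reading comes with each control period).
- ctrl.read_camera(name): name is "side" or "top" or "wrist"; returns the picture (384x512x3 uint8, red, green, blue); there is no depth.
- ctrl.get_calibration(name): a dict with "mtx" (3x3 intrinsics, pixels), "R" (3x3) and "t" (3): a world point X has camera coordinates R X + t; the wrist camera has in their place "hand_eye" (4x4, takes a point from camera to tool coordinates, whose origin is the TCP and whose axes are the tool frame's). Camera axes: x right, y down, z forward; pixel columns grow to the right and rows downward; lengths in m; the calibration is good to about 2 mm. A picture is of the moment at which its call begins: read the wrist's pose just before it. get_calibration takes no time and is no camera call.
- ctrl.sign_off(): hands the job in, once; it reports no verdict.
The state is a dict: "time": time; "qpos": joint angles; "dq": joint speeds; "joint_efforts": joint torques, N m; "eef_pos": TCP position; "tcp_rot": TCP orientation; "contact_force": force on the tool from outside, world axes, zero at the start; "wrist_torque": the same for the moment, N m; "opening": opening from 0.0 (shut) to 1.0 (fully open).
Only numpy, scipy, OpenCV 4.12 (cv2) and the standard library are available. Lean on these libraries where they do the work, as an engineer would, in place of code of your own. Each camera call takes 0.05 s, during which the arm holds its last target.

## Task

Load the blue-capped filter cartridge into the bench stand. Enter its foot into the white cup at a tilt, passing down through the wire hoop, and let go so that it leans on the front of the hoop; then tip it upright under the hood until it stands squarely in the cup. Leave the orange-capped cartridge, the petri dish and the timer where they are.

Things in the scene. Friction and masses are not known exactly. Their poses are not given: they have to be found in the camera images.
- blue_cartridge: The cartridge to load: a white round stick with blue end caps, 150 mm long, about 0.15 kg, standing upright on the bench at the start. Caps 32 mm in diameter (bottom 22 mm long, top 40 mm long), white body between them 29 mm in diameter; flat ends. Origin: centre of its foot (bottom face); z runs along it, up to the top.
- blue_cartridge_centre (a point): Centre of the blue-capped cartridge, 75 mm above its foot on its axis. The top cap, easiest to grip from above (32 mm wide), spans 35 to 75 mm above this point.
- blue_foot (a point): Centre of the blue-capped cartridge's bottom face.
- stand: Fixed bench stand. Origin at bench level straight below the bore's centre; x points to its back (two rods), -x to its open front (wire hoop), z up; turned at most 20 degrees from facing the robot. Grey base 12 mm high, x -82 to 52, y +-50 mm. Two upright 12 mm rods at x = 20, y = +-14 mm: the upright cartridge may rest its back on them, within 3 degrees of vertical.
- bore (a point): Centre of the bore's floor in the white cup, 16 mm above the bench; axes as the stand's. The bore is 36 mm wide for its lowest 6 mm, then flares to 64 mm at the rim, 24 mm above this floor. With its foot in here a cartridge fits through the hoop at a tilt of 18 to 28 degrees, top towards -x, and when let go leans on the hoop front at 30 to 37 degrees.
- hood (a point): On the underside of the grey hood that sits on the rods, straight above the bore: 175 mm above the bench, 9 mm above the top of a seated cartridge, so neither a cartridge nor a gripper comes in from straight above. Hood 18 mm thick, x -15 to 35, y +-28 mm from this point in the stand's axes.
- hoop_front (a point): Middle of the inner side of the wire hoop's front bar. The hoop (7 mm wire) runs level round the front, 80 mm above the bench, 56 mm ahead (-x) of the bore's centre. Inside it is 61 mm wide in y back from 22 mm behind this point; from there its sides slant in to the 28 mm wide front bar.
- orange_cartridge_centre (a point): Centre of the same kind of cartridge with orange caps, standing on the bench; to be left alone.
- petri: Petri dish on the bench, 94 mm across, 18 mm high; origin at the centre of its underside; leave alone.
- timer: Small white timer lying on the bench, 66 x 60 x 18 mm; origin at the centre of its underside; leave alone.
There are look-alikes about, which are no part of the job. Leave any black look-alike of the blue_cartridge alone.

How it is judged:
On the way:
1. the blue-capped cartridge leans in the stand with its foot in the cup, let go of (distance between blue_foot and bore below 0.026 m and angle between blue_cartridge's own z axis and vertical between 0.25 and 0.8 rad and contact force between the fingers and blue_cartridge below 0.05 N and linear speed of blue_cartridge below 0.03 m/s), for 0.2 s.
At the end, for the whole second after the job is handed in: The blue-capped cartridge stands at rest on the floor of the cup's bore (foot within 5 mm of its centre and 4 mm of its floor), upright within 4 degrees (horizontal distance between blue_foot and bore below 0.005 m and z of blue_foot in the frame of bore below 0.004 m and angle between blue_cartridge's own z axis and vertical below 0.07 rad and linear speed of blue_cartridge below 0.01 m/s and angular speed of blue_cartridge below 0.1 rad/s); the robot touches nothing.
It fails at once if the blue-capped cartridge is knocked over (angle between blue_cartridge's own z axis and vertical above 1.2 rad).
It fails at once if the orange-capped cartridge is moved more than 30 mm (distance of orange_cartridge_centre from where it was at the start of the episode above 0.03 m).
It fails at once if the petri dish is moved more than 30 mm (distance of petri from where it was at the start of the episode above 0.03 m).
It fails at once if the timer is moved more than 30 mm (distance of timer from where it was at the start of the episode above 0.03 m).
It also fails if it takes over 53 s, if anything falls off the work surface, if the arm or the gripper's body presses on something with over 40 N, if the wrist force passes 120 N, or if a joint passes its speed limit or range.

## Working session

There is one attempt and no reset: what is moved stays moved. The work goes in short steps, Python scripts to look and compute and a shell command to move; the robot and the scene stay as the last step left them, time stands still between calls to the robot, and variables do not carry over. Pictures are saved under pics/ and viewed, and the job is handed in when it is done.

```bash
ls; mkdir -p pics; python3 - <<'E'
from plant import ctrl
import cv2
s=ctrl.get_state();print(s['time'],s['eef_pos'],s['tcp_rot'],s['opening'],ctrl.grasp_offset)
for n in ['side','top','wrist']:
    im=ctrl.read_camera(n);cv2.imwrite(f'pics/{n}0.png',im[:,:,::-1])
    c=ctrl.get_calibration(n)
    print(n,{k:v.round(4).tolist() for k,v in c.items()})
E
```

```text
pics
0.0 [ 0.27496707 -0.61574934  0.22992727] [ 8.38922876e-01 -5.44249022e-01 -8.85986339e-04 -7.90861497e-04] 1.0003976755100066 -0.0187
side {'mtx': [[347.9086, 0.0, 253.983], [0.0, 347.9086, 185.3833], [0.0, 0.0, 1.0]], 'R': [[-0.8801, -0.4748, -0.0004], [-0.23, 0.4271, -0.8744], [0.4153, -0.7695, -0.4851]], 't': [0.4374, 0.2525, 0.7382]}
top {'mtx': [[465.0552, 0.0, 254.1843], [0.0, 465.0552, 189.568], [0.0, 0.0, 1.0]], 'R': [[0.005, -1.0, -0.0038], [-0.9885, -0.0044, -0.1509], [0.1509, 0.0045, -0.9885]], 't': [-0.0348, 0.5348, 1.4339]}
wrist {'mtx': [[320.1549, 0.0, 255.4551], [0.0, 320.1549, 198.2665], [0.0, 0.0, 1.0]], 'hand_eye': [[1.0, -0.0002, 0.0006, -0.001], [0.0, 0.9488, 0.3158, -0.0806], [-0.0007, -0.3158, 0.9488, -0.1426], [0.0, 0.0, 0.0, 1.0]]}
```

View pics/side0.png

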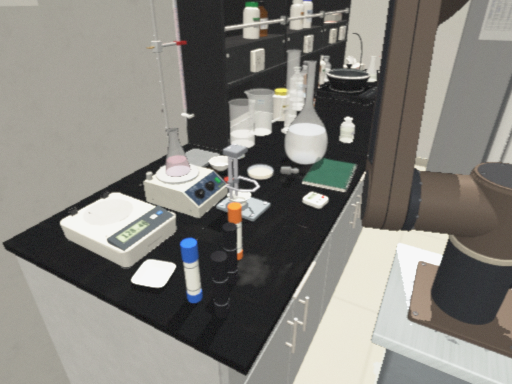

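View pics/top0.png

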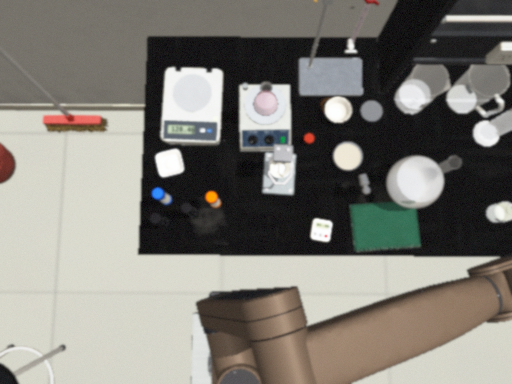

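View pics/wrist0.png

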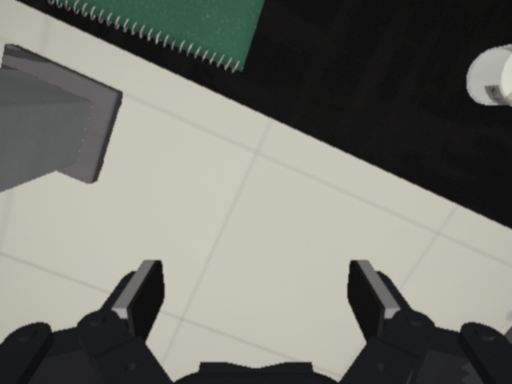

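Blue cartridge: side (191,270), top (160,195). The look-alikes are black cartridges at side (220,285) and (230,250), and the orange one is at side (235,230), top (213,198). I'll choose the blue one and check it in zoomed crops.

```bash
python3 - <<'E'
import cv2,numpy as np
a=cv2.imread('pics/side0.png')[130:330,150:290]
a=cv2.resize(a,None,fx=3,fy=3,interpolation=cv2.INTER_CUBIC)
b=cv2.imread('pics/top0.png')[130:250,140:320]
b=cv2.convertScaleAbs(cv2.resize(b,None,fx=4,fy=4,interpolation=cv2.INTER_CUBIC),alpha=1.3,beta=20)
a=cv2.convertScaleAbs(a,alpha=1.3,beta=20)
cv2.imwrite('pics/side0c.png',a);cv2.imwrite('pics/top0c.png',b)
E
```

```text
(no output)
```

View pics/side0c.png

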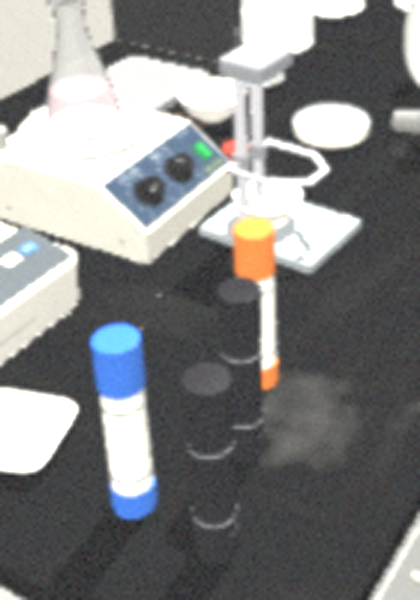

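View pics/top0c.png

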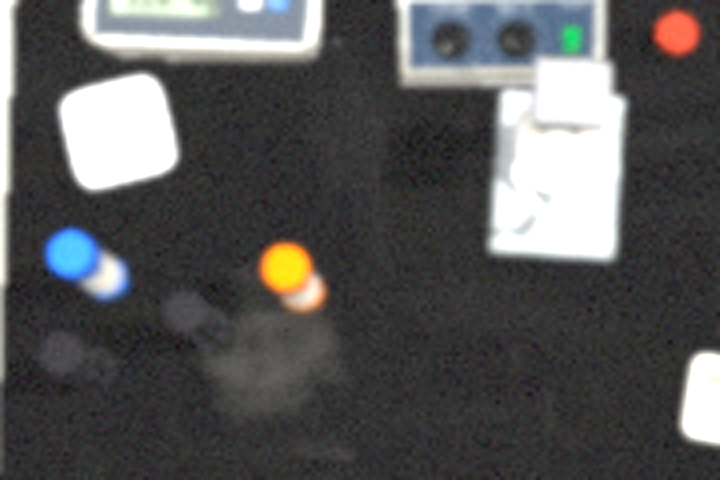

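```bash
cat > h.py <<'E'
import numpy as np,cv2
from scipy.optimize import least_squares
from scipy.spatial.transform import Rotation as Ro
from plant import ctrl
C={n:ctrl.get_calibration(n) for n in ['side','top','wrist']}
def proj(n,X,s=None):
    X=np.atleast_2d(X).astype(float); c=C[n]
    if n=='wrist':
        R=Ro.from_quat(s['tcp_rot']).as_matrix(); T=np.eye(4);T[:3,:3]=R;T[:3,3]=s['eef_pos']
        M=np.linalg.inv(T@c['hand_eye']); p=X@M[:3,:3].T+M[:3,3]
    else: p=X@c['R'].T+c['t']
    return (p@c['mtx'].T)[:,:2]/p[:,2:]
def onz(n,uv,z,s=None):
    f=lambda p: proj(n,[p[0],p[1],z],s)[0]-uv
    return least_squares(f,[0.6,0.0]).x
E
python3 - <<'E'
from h import *
for n,u in dict(blue=(158,193.3),b1=(155.5,218),b2=(186.2,207.5),orange=(211.5,196.8)).items():
    print(n,'top',onz('top',u,.15))
o=lambda x,y:(x/3+150,y/3+130)
t=lambda x,y:(x/4+140,y/4+130)
for n,u in dict(blue=o(118,338),b1=o(206,378),b2=o(238,290),orange=o(253,229)).items():
    print(n,'side',onz('side',u,.15))
print('bluefoot',onz('side',o(135,505),0))
# stand base corners
P=[]
def st(p,L):
    c,s=np.cos(p[2]),np.sin(p[2]);L=np.atleast_2d(L)
    return np.c_[p[0]+c*L[:,0]-s*L[:,1],p[1]+s*L[:,0]+c*L[:,1],L[:,2]]
F=[('top',(-.082,.05,.012),t(490,253)),('top',(-.082,-.05,.012),t(615,260)),('top',(.052,-.05,.012),t(627,97)),('top',(.052,.05,.012),t(499,92)),
('side',(-.082,-.05,.012),o(305,265)),('side',(.052,-.05,.012),o(362,225)),('side',(-.082,.05,.012),o(200,228)),
('side',(-.015,.028,.193),o(218,62)),('side',(-.015,-.028,.193),o(260,78)),('side',(.035,-.028,.193),o(293,58)),('side',(.035,.028,.193),o(255,42)),
('top',(-.015,.028,.193),t(536,121)),('top',(-.015,-.028,.193),t(612,126)),('top',(.035,-.028,.193),t(612,63)),('top',(.035,.028,.193),t(540,58))]
def res(p): return np.array([proj(n,st(p,L))[0]-u for n,L,u in F]).ravel()
r=least_squares(res,[.75,-.0,0],loss='soft_l1');print(r.x);print(r.fun.reshape(-1,2).round(1))
a=cv2.imread('pics/side0c.png');b=cv2.imread('pics/top0c.png')
hoop=[(-.056-.0035,.014,.08),(-.056-.0035,-.014,.08),(-.034,-.034,.08),(.02,-.034,.08)]
hoop=hoop+[(.02,.034,.08),(-.034,.034,.08),hoop[0]]
ring=[(.032*np.cos(q),.032*np.sin(q),.04) for q in np.linspace(0,6.28,30)]
hd=[(-.015,.028,.193),(-.015,-.028,.193),(.035,-.028,.193),(.035,.028,.193),(-.015,.028,.193)]
bs=[(-.082,.05,.012),(-.082,-.05,.012),(.052,-.05,.012),(.052,.05,.012),(-.082,.05,.012)]
for L in (hoop,ring,hd,bs):
    cv2.polylines(a,[((proj('side',st(r.x,L))-[150,130])*3).astype(np.int32)],False,(0,255,0),1)
    cv2.polylines(b,[((proj('top',st(r.x,L))-[140,130])*4).astype(np.int32)],False,(0,255,0),1)
cv2.imwrite('pics/ov.png',np.hstack([cv2.resize(a[0:300],None,fx=1,fy=1),b[0:300,430:]]))
E
```

```text
blue top [0.50591851 0.24909521]
b1 top [0.43334043 0.25374037]
b2 top [0.46444704 0.165264  ]
orange top [0.49627151 0.09204037]
blue side [0.5054888  0.25101872]
b1 side [0.43303677 0.25679681]
b2 side [0.46463631 0.16849686]
orange side [0.49645861 0.09568666]
bluefoot [0.50535546 0.2533221 ]
[ 0.60834377 -0.11587875 -0.09885235]
[[ -0.3  -1.3]
 [ -0.7   0.1]
 [  0.    0.5]
 [  1.6  -1.4]
 [ 19.5 -15.2]
 [-34.5 -14. ]
 [ 36.3  12.5]
 [ 14.5   1.9]
 [ 12.1  -9.9]
 [-12.9  -6.9]
 [-12.1   4.6]
 [ -1.    0.2]
 [ -0.5   1. ]
 [  1.1  -0.2]
 [ -0.3  -0.9]]
```

View pics/ov.png

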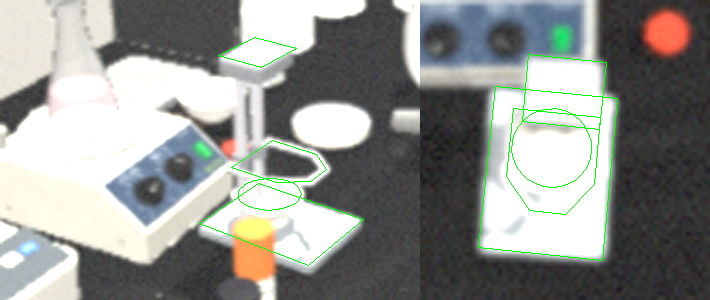

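```bash
cat >> h.py <<'E'
def st(p,L):
    c,s=np.cos(p[2]),np.sin(p[2]);L=np.atleast_2d(np.array(L,float))
    return np.c_[p[0]+c*L[:,0]-s*L[:,1],p[1]+s*L[:,0]+c*L[:,1],L[:,2]]
def tgt(pos,R,s=None):
    """shift and turn in present tool axes to reach tcp pos / rotation matrix R"""
    s=s or ctrl.get_state(); R0=Ro.from_quat(s['tcp_rot'])
    d=R0.inv().apply(np.array(pos)-s['eef_pos']); r=(R0.inv()*Ro.from_matrix(R)).as_rotvec()
    return d.round(4),r.round(3)
def rot(yaw,tilt):
    """tool x along stand +y; tool z tilted from straight down by tilt towards stand +x"""
    X=np.array([np.cos(yaw),np.sin(yaw),0]);Y=np.array([-X[1],X[0],0]);Z=np.array([0,0,1.])
    z=np.sin(tilt)*X-np.cos(tilt)*Z
    return np.c_[Y,np.cross(z,Y),z]
E
python3 - <<'E'
from h import *
o=lambda x,y:(x/3+150,y/3+130)
t=lambda x,y:(x/4+140,y/4+130)
F=[('top',(-.082,.05,.012),t(490,253)),('top',(-.082,-.05,.012),t(615,260)),('top',(.052,-.05,.012),t(627,97)),('top',(.052,.05,.012),t(499,92)),
('side',(-.082,.05,.012),o(305,265)),('side',(-.082,-.05,.012),o(362,223)),('side',(.052,.05,.012),o(200,226)),
('side',(.035,.028,.193),o(218,62)),('side',(-.015,.028,.193),o(260,78)),('side',(-.015,-.028,.193),o(293,58)),('side',(.035,-.028,.193),o(255,42)),
('top',(-.015,.028,.193),t(536,121)),('top',(-.015,-.028,.193),t(612,126)),('top',(.035,-.028,.193),t(612,63)),('top',(.035,.028,.193),t(540,58))]
for names in (('top',),('side',),('top','side')):
    def res(p): return np.array([proj(n,st(p,L))[0]-u for n,L,u in F if n in names]).ravel()
    r=least_squares(res,[.75,-.0,0],loss='soft_l1');print(names,r.x.round(4));print(r.fun.reshape(-1,2).round(1).tolist())
print('timer',onz('top',(321,230),.018),'flask',onz('top',(415,181),.06),'petri',onz('top',(170,163),.018), onz('top',(347,155),.018))
R=rot(-.1,0)
print(tgt([.5,-.25,.26],R)); print(tgt([.5,.25,.26],R))
E
```

```text
('top',) [ 0.6075 -0.1159 -0.0612]
[[0.6, -0.4], [0.3, -0.1], [-0.5, 0.1], [0.9, -0.6], [-0.8, 0.9], [-0.3, 0.9], [0.7, -0.3], [-0.7, -0.3]]
('side',) [ 0.6049 -0.1076 -0.116 ]
[[0.4, 2.1], [0.3, 0.7], [-0.6, 0.6], [-0.3, -0.9], [-0.2, -2.1], [0.8, -2.0], [-0.4, -0.5]]
('top', 'side') [ 0.608  -0.1145 -0.075 ]
[[-0.2, -0.8], [-0.5, -0.1], [-0.8, 0.2], [0.7, -0.9], [1.9, 0.2], [0.4, -1.3], [-0.1, -0.2], [0.1, -1.7], [0.6, -3.2], [0.8, -3.1], [-0.7, -1.4], [-1.4, 0.6], [-0.8, 0.9], [0.3, -0.3], [-1.1, -0.6]]
timer [ 0.40944099 -0.24498463] flask [ 0.56135215 -0.53600085] petri [0.6245067  0.24186685] [ 0.65349404 -0.333596  ]
(array([-0.2425, -0.3546, -0.0292]), array([-0.003,  0.   , -2.622]))
(array([-0.699 , -0.5584, -0.0283]), array([-0.003,  0.   , -2.622]))
```

```bash
python3 -m jog '[{"grip":0,"xyz":[-0.27,-0.29,-0.04],"dr":[0,0,-1.3]},{"grip":0,"xyz":[-0.27,-0.29,-0.04],"dr":[0,0,-1.3]},{"grip":0,"xyz":[-0.27,-0.29,-0.04],"dr":[0,0,-1.3]},{"grip":0,"xyz":[-0.27,-0.29,-0.04],"dr":[0,0,-1.3]},{"grip":0,"xyz":[-0.27,-0.29,-0.04],"dr":[0,0,-1.3]},{"grip":0,"xyz":[-0.27,-0.29,-0.04],"dr":[0,0,-1.3]},{"grip":0,"xyz":[-0.27,-0.29,-0.04],"dr":[0,0,-1.3]},{"grip":0,"xyz":[-0.27,-0.29,-0.04],"dr":[0,0,-1.3]},{"grip":0,"xyz":[-0.27,-0.29,-0.04],"dr":[0,0,-1.3]},{"grip":0,"xyz":[-0.27,-0.29,-0.04],"dr":[0,0,-1.3]},{"grip":0,"xyz":[-0.27,-0.29,-0.04],"dr":[0,0,-1.3]},{"grip":0,"xyz":[-0.27,-0.29,-0.04],"dr":[0,0,-1.3]}]' 60
python3 - <<'E'
from h import *
s=ctrl.get_state();print(s['qpos'].round(3) if hasattr(s['qpos'],'round') else s['qpos'])
print(tgt([.48,.24,.27],rot(-.08,0),s))
im=ctrl.read_camera('wrist');cv2.imwrite('pics/w1.png',im[:,:,::-1])
E
```

```text
time: 1.15
eef_pos: [0.4304, -0.2501, 0.2715]
tcp_rot: [0.997, 0.076, 0.0, 0.0]
contact_force: [-0.4, -0.0, -0.6]
opening: 0.998
[-0.73  -0.143  1.958 -0.     1.327 -0.883]
(array([ 0.1237, -0.4768,  0.0013]), array([ 0.   ,  0.   , -1.338]))
```

View pics/w1.png

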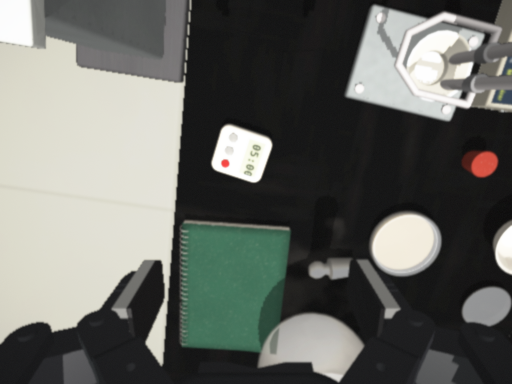

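```bash
python3 - <<'E'
from h import *
s=ctrl.get_state()
a=cv2.imread('pics/w1.png')[0:150,320:512]
a=cv2.resize(a,None,fx=4,fy=4,interpolation=cv2.INTER_CUBIC)
for p,c in (((.608,-.1145,-.075),(0,255,0)),):
  hoop=[(-.056,.014,.08),(-.056,-.014,.08),(-.034,-.0305,.08),(.02,-.0305,.08),(.02,.0305,.08),(-.034,.0305,.08),(-.056,.014,.08)]
  ring=[(.032*np.cos(q),.032*np.sin(q),.04) for q in np.linspace(0,6.28,30)]
  bs=[(-.082,.05,.012),(-.082,-.05,.012),(.052,-.05,.012),(.052,.05,.012),(-.082,.05,.012)]
  for L in (hoop,ring,bs):
    cv2.polylines(a,[((proj('wrist',st(p,L),s)-[320,0])*4).astype(np.int32)],False,c,1)
cv2.imwrite('pics/w1c.png',a)
E
```

```text
(no output)
```

View pics/w1c.png

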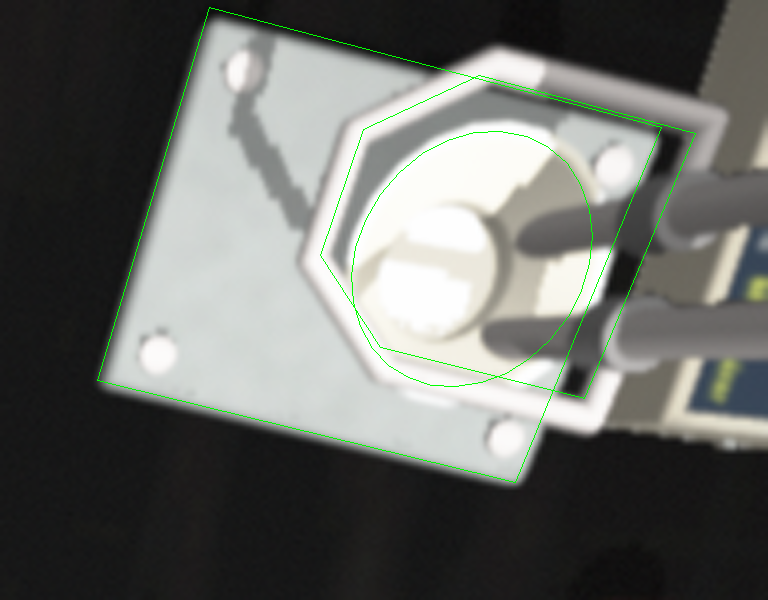

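```bash
python3 -m jog '[{"grip":0,"xyz":[0.15,-0.483,0.03],"dr":[0,0,-1.338]},{"grip":0,"xyz":[0.15,-0.483,0.03],"dr":[0,0,-1.338]},{"grip":0,"xyz":[0.15,-0.483,0.03],"dr":[0,0,-1.338]},{"grip":0,"xyz":[0.15,-0.483,0.03],"dr":[0,0,-1.338]},{"grip":0,"xyz":[0.15,-0.483,0.03],"dr":[0,0,-1.338]},{"grip":0,"xyz":[0.15,-0.483,0.03],"dr":[0,0,-1.338]},{"grip":0,"xyz":[0.15,-0.483,0.03],"dr":[0,0,-1.338]},{"grip":0,"xyz":[0.15,-0.483,0.03],"dr":[0,0,-1.338]},{"grip":0,"xyz":[0.15,-0.483,0.03],"dr":[0,0,-1.338]},{"grip":0,"xyz":[0.15,-0.483,0.03],"dr":[0,0,-1.338]},{"grip":0,"xyz":[0.15,-0.483,0.03],"dr":[0,0,-1.338]},{"grip":0,"xyz":[0.15,-0.483,0.03],"dr":[0,0,-1.338]}]' 60
python3 -m jog '[{"grip":0,"xyz":[0,0,0],"dr":[0,0,0]}]'
python3 - <<'E'
from h import *
s=ctrl.get_state();print(np.round(s['qpos'],3))
im=ctrl.read_camera('wrist');cv2.imwrite('pics/w2.png',im[:,:,::-1])
a=im[:,:,::-1].copy()
ring=lambda z:[(.505+.016*np.cos(q),.2505+.016*np.sin(q),z) for q in np.linspace(0,6.28,30)]
for z in (.15,.0,.11): cv2.polylines(a,[proj('wrist',ring(z),s).astype(np.int32)],True,(0,255,0),1)
cv2.imwrite('pics/w2o.png',a)
print(tgt([.505,.2505,.111],rot(-.075,0),s))
E
```

```text
time: 2.2
eef_pos: [0.506, 0.2429, 0.2412]
tcp_rot: [0.736, 0.677, -0.0, 0.0]
contact_force: [0.2, -0.4, -0.4]
opening: 1.002
time: 2.28
eef_pos: [0.5056, 0.2465, 0.2403]
tcp_rot: [0.735, 0.678, 0.0, -0.001]
contact_force: [0.2, -0.9, -0.4]
opening: 1.0
[ 0.272  0.032  1.847  0.003  1.263 -1.218]
(array([ 0.0036, -0.0007,  0.1293]), array([-0.002, -0.002, -0.006]))
```

View pics/w2o.png

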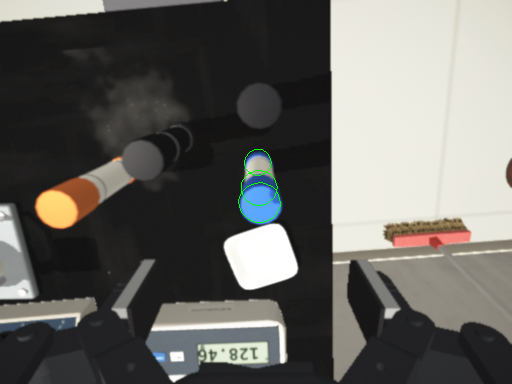

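The blue cap sits at (260,203), matching my overlay. It is centred between the fingers, and the black ones at (259,105) and (145,158) stay clear. Next I descend and grip.

```bash
python3 -m jog '[{"grip":0,"xyz":[0.001,0,0.04],"dr":[0,0,0]},{"grip":0,"xyz":[0.001,0,0.08],"dr":[0,0,0]},{"grip":0,"xyz":[0.001,0,0.11],"dr":[0,0,0]},{"grip":0,"xyz":[0.001,0,0.129],"dr":[0,0,0]},{"grip":0,"xyz":[0.001,0,0.129],"dr":[0,0,0]},{"grip":0.5,"xyz":[0.001,0,0.129],"dr":[0,0,0]},{"grip":1,"xyz":[0.001,0,0.129],"dr":[0,0,0]},{"grip":1,"xyz":[0.001,0,0.129],"dr":[0,0,0]},{"grip":1,"xyz":[0.001,0,0.129],"dr":[0,0,0]},{"grip":1,"xyz":[0.001,0,0.129],"dr":[0,0,0]},{"grip":1,"xyz":[0.001,0,0.129],"dr":[0,0,0]},{"grip":1,"xyz":[0.001,0,0.129],"dr":[0,0,0]}]' 60
python3 - <<'E'
from h import *
s=ctrl.get_state()
im=ctrl.read_camera('wrist');im2=ctrl.read_camera('side')
cv2.imwrite('pics/w3.png',np.hstack([im[:,:,::-1],im2[130:,150:430,::-1][:254].repeat(1,0).copy() if 0 else cv2.resize(im2[150:350,130:280,::-1],(288,384))]))
E
```

```text
time: 3.33
eef_pos: [0.5073, 0.2437, 0.1153]
tcp_rot: [0.736, 0.677, 0.003, 0.001]
contact_force: [0.2, 1.2, 5.9]
opening: 0.358
```

View pics/w3.png

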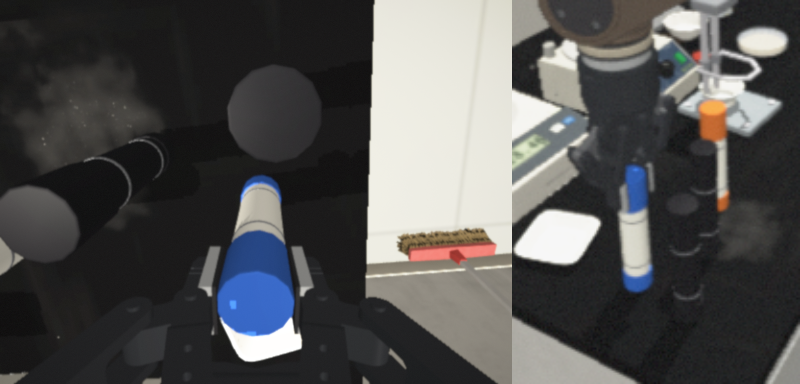

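```bash
python3 -m jog '[{"grip":1,"xyz":[0,0,-0.03],"dr":[0,0,0]},{"grip":1,"xyz":[0,0,-0.07],"dr":[0,0,0]},{"grip":1,"xyz":[0,0,-0.11],"dr":[0,0,0]},{"grip":1,"xyz":[0,0,-0.15],"dr":[0,0,0]},{"grip":1,"xyz":[0,0,-0.19],"dr":[0,0,0]},{"grip":1,"xyz":[0,0,-0.2],"dr":[0,0,0]},{"grip":1,"xyz":[0,0,-0.2],"dr":[0,0,0]}]' 60
python3 - <<'E'
from h import *
s=ctrl.get_state();print(s['contact_force'])
p=[.608,-.1145,-.075];L=.1153;th=np.radians(24);R=rot(p[2],th)
for d in (.2,.12,0): 
    q=np.array([p[0],p[1],.016])-(L+d)*R[:,2]; print(d,q.round(4),tgt(q,R,s))
im=ctrl.read_camera('side');cv2.imwrite('pics/s4.png',im[:,:,::-1])
E
```

```text
time: 4.02
eef_pos: [0.5071, 0.2431, 0.3175]
tcp_rot: [0.736, 0.677, 0.004, 0.002]
contact_force: [0.0, -0.0, -2.4]
opening: 0.354
[ 0.03102772 -0.00606243 -2.41048599]
0.2 [ 0.4801 -0.1049  0.304 ] (array([-0.349 ,  0.002 ,  0.0126]), array([-0.411, -0.   , -0.009]))
0.12 [ 0.5126 -0.1073  0.231 ] (array([-0.3489,  0.034 ,  0.086 ]), array([-0.411, -0.   , -0.009]))
0 [ 0.5612 -0.111   0.1213] (array([-0.3488,  0.0819,  0.196 ]), array([-0.411, -0.   , -0.009]))
```

View pics/s4.png

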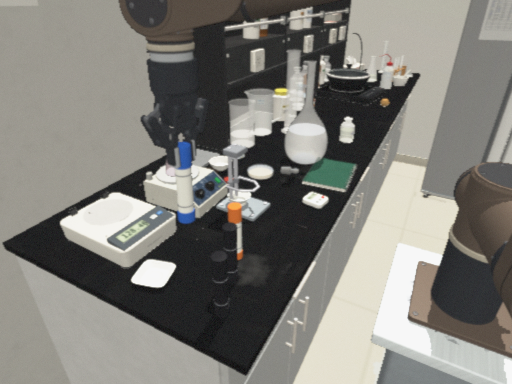

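The cartridge is in the gripper and lifted (side (185,180)). Now carrying it, tilted, to a point ahead of and above the stand.

```bash
python3 -m jog '[{"grip":1,"xyz":[-0.02,0,0],"dr":[0,0,0]},{"grip":1,"xyz":[-0.06,0,0],"dr":[-0.05,0,0]},{"grip":1,"xyz":[-0.1,0,0],"dr":[-0.1,0,0]},{"grip":1,"xyz":[-0.14,0,0.002],"dr":[-0.15,0,0]},{"grip":1,"xyz":[-0.18,0,0.004],"dr":[-0.2,0,0]},{"grip":1,"xyz":[-0.22,0,0.006],"dr":[-0.25,0,0]},{"grip":1,"xyz":[-0.26,0,0.008],"dr":[-0.3,0,0]},{"grip":1,"xyz":[-0.3,0,0.01],"dr":[-0.36,0,0]},{"grip":1,"xyz":[-0.335,0,0.012],"dr":[-0.41,0,-0.009]},{"grip":1,"xyz":[-0.349,0.002,0.012],"dr":[-0.411,0,-0.009]},{"grip":1,"xyz":[-0.349,0.002,0.012],"dr":[-0.411,0,-0.009]},{"grip":1,"xyz":[-0.349,0.002,0.012],"dr":[-0.411,0,-0.009]}]' 60
cat > look.py <<'E'
from h import *
import sys
s=ctrl.get_state(); p=[.608,-.1145,-.075]
n=sys.argv[1]
w=ctrl.read_camera('wrist')[:,:,::-1]; sd=ctrl.read_camera('side')[:,:,::-1]; tp=ctrl.read_camera('top')[:,:,::-1]
a=cv2.resize(sd[100:230,180:310],(390,390),interpolation=cv2.INTER_CUBIC)
b=cv2.resize(tp[120:220,240:320],(312,390),interpolation=cv2.INTER_CUBIC)
c=np.hstack([a,b]); cv2.imwrite(f'pics/{n}.png',c); cv2.imwrite(f'pics/{n}w.png',w)
R=Ro.from_quat(s['tcp_rot']).as_matrix()
f=s['eef_pos']+.1153*R[:,2]; d=f-[p[0],p[1],.016]; cy,sy=np.cos(p[2]),np.sin(p[2])
print('foot in bore frame', (cy*d[0]+sy*d[1]).round(4),(-sy*d[0]+cy*d[1]).round(4),d[2].round(4),'tilt',np.degrees(np.arccos(-R[2,2])).round(1))
for th in (24,):
  Rt=rot(p[2],np.radians(th))
  for dd in (.2,.12,.06,.03,0): print(th,dd,tgt(np.array([p[0],p[1],.016])-(.1153+dd)*Rt[:,2],Rt,s))
E
python3 look.py p5
```

```text
time: 5.07
eef_pos: [0.4768, -0.1053, 0.2967]
tcp_rot: [0.719, 0.665, 0.137, 0.147]
contact_force: [-0.2, 0.9, -1.0]
opening: 0.352
foot in bore frame -0.0861 -0.0006 0.1747 tilt 23.2
24 0.2 (array([ 0.0007,  0.0059, -0.0055]), array([-0.015, -0.   , -0.003]))
24 0.12 (array([0.0006, 0.0071, 0.0745]), array([-0.015, -0.   , -0.003]))
24 0.06 (array([0.0006, 0.0079, 0.1345]), array([-0.015, -0.   , -0.003]))
24 0.03 (array([0.0006, 0.0084, 0.1645]), array([-0.015, -0.   , -0.003]))
24 0 (array([0.0006, 0.0088, 0.1945]), array([-0.015, -0.   , -0.003]))
```

View pics/p5.png

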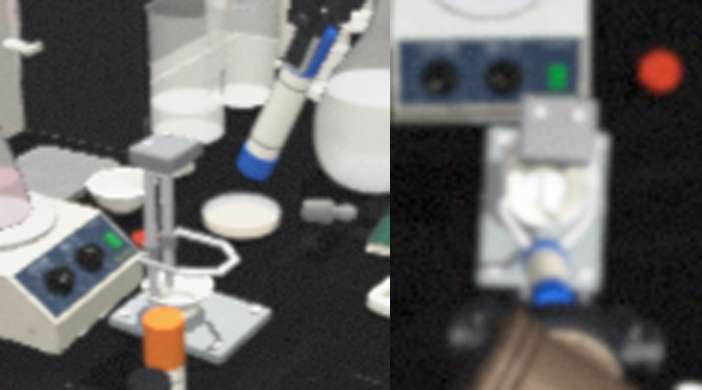

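View pics/p5w.png

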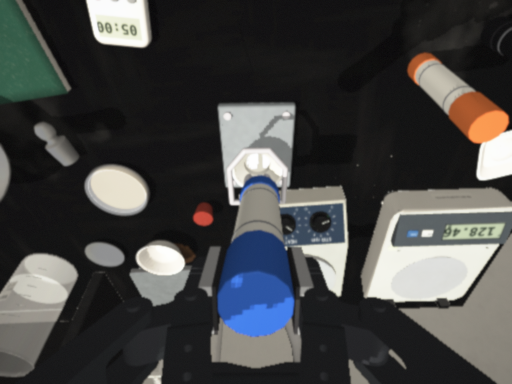

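```bash
python3 - <<'E'
from h import *
s=ctrl.get_state();R=Ro.from_quat(s['tcp_rot']).as_matrix()
f=s['eef_pos']+.1153*R[:,2]; print(f, proj('side',f),proj('top',f),proj('wrist',f,s))
# overlay foot ring & top ring, on images
for n,file in (('wrist','pics/p5w.png'),):
    a=cv2.imread(file)
    for h in (0,.022,.11,.15):
        r=np.array([f-h*R[:,2]+.016*(np.cos(q)*R[:,0]+np.sin(q)*R[:,1]) for q in np.linspace(0,6.28,30)])
        cv2.polylines(a,[proj(n,r,s).astype(np.int32)],True,(0,255,0),1)
    w=a[130:384,160:360]
sd=ctrl.read_camera('side')[:,:,::-1].copy();sd=cv2.resize(sd[80:180,230:310],(480,600),interpolation=cv2.INTER_CUBIC)
for h in (0,.022,.11,.15):
    r=np.array([f-h*R[:,2]+.016*(np.cos(q)*R[:,0]+np.sin(q)*R[:,1]) for q in np.linspace(0,6.28,30)])
    cv2.polylines(sd,[((proj('side',r)-[230,80])*6).astype(np.int32)],True,(0,255,0),1)
cv2.imwrite('pics/p5o.png',np.hstack([sd,cv2.resize(w,(316,600)) if 0 else cv2.copyMakeBorder(w,0,600-w.shape[0],0,0,cv2.BORDER_CONSTANT)]))
E
```

```text
[ 0.52376649 -0.10724979  0.19321159] [[264.01365092 154.9213216 ]] [[280.35197715 185.46337432]] [[254.89941002 193.91379022]]
```

View pics/p5o.png

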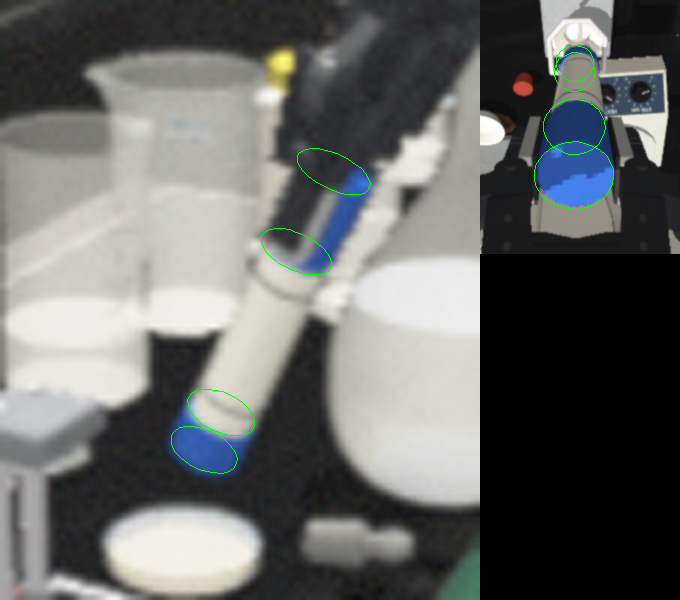

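The overlay shows the cartridge aligned with the tool and its foot within about 2 mm of the prediction. Now lowering along its axis through the hoop.

```bash
python3 -m jog '[{"grip":1,"xyz":[0,0.006,0.01],"dr":[-0.015,0,-0.003]},{"grip":1,"xyz":[0,0.006,0.03],"dr":[-0.015,0,-0.003]},{"grip":1,"xyz":[0,0.007,0.05],"dr":[-0.015,0,-0.003]},{"grip":1,"xyz":[0,0.007,0.07],"dr":[-0.015,0,-0.003]},{"grip":1,"xyz":[0,0.007,0.09],"dr":[-0.015,0,-0.003]},{"grip":1,"xyz":[0,0.007,0.105],"dr":[-0.015,0,-0.003]},{"grip":1,"xyz":[0,0.008,0.115],"dr":[-0.015,0,-0.003]},{"grip":1,"xyz":[0,0.008,0.115],"dr":[-0.015,0,-0.003]}]' 60
python3 look.py p6
```

```text
time: 5.93
eef_pos: [0.531, -0.1077, 0.1957]
tcp_rot: [0.715, 0.667, 0.142, 0.153]
contact_force: [-0.5, -0.1, -2.1]
opening: 0.357
foot in bore frame -0.0301 0.0011 0.0744 tilt 24.1
24 0.2 (array([-0.0009, -0.0022, -0.1197]), array([ 0.002, -0.001,  0.005]))
24 0.12 (array([-0.001 , -0.0024, -0.0397]), array([ 0.002, -0.001,  0.005]))
24 0.06 (array([-0.001 , -0.0025,  0.0203]), array([ 0.002, -0.001,  0.005]))
24 0.03 (array([-0.001 , -0.0026,  0.0502]), array([ 0.002, -0.001,  0.005]))
24 0 (array([-0.0011, -0.0027,  0.0802]), array([ 0.002, -0.001,  0.005]))
```

View pics/p6.png

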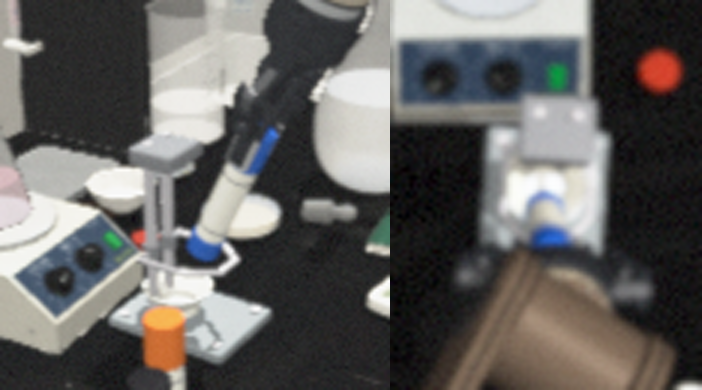

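View pics/p6w.png

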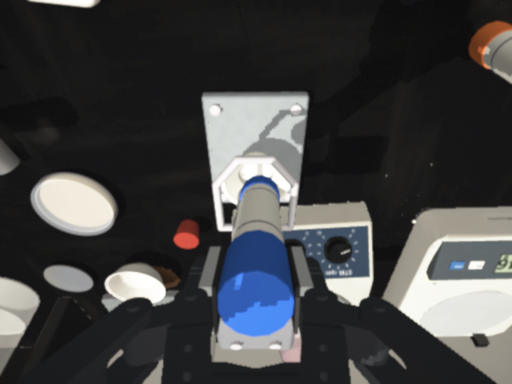

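```bash
python3 -m jog '[{"grip":1,"xyz":[-0.001,-0.002,0.015],"dr":[0,0,0.005]},{"grip":1,"xyz":[-0.001,-0.002,0.03],"dr":[0,0,0.005]},{"grip":1,"xyz":[-0.001,-0.003,0.042],"dr":[0,0,0.005]},{"grip":1,"xyz":[-0.001,-0.003,0.052],"dr":[0,0,0.005]},{"grip":1,"xyz":[-0.001,-0.003,0.058],"dr":[0,0,0.005]},{"grip":1,"xyz":[-0.001,-0.003,0.064],"dr":[0,0,0.005]},{"grip":1,"xyz":[-0.001,-0.003,0.069],"dr":[0,0,0.005]},{"grip":1,"xyz":[-0.001,-0.003,0.069],"dr":[0,0,0.005]}]' 60
python3 look.py p7
```

```text
time: 6.75
eef_pos: [0.5581, -0.1128, 0.1348]
tcp_rot: [0.717, 0.664, 0.144, 0.156]
contact_force: [1.0, 0.5, -1.7]
opening: 0.362
foot in bore frame -0.0021 -0.0023 0.0139 tilt 24.5
24 0.2 (array([ 0.0016, -0.001 , -0.1865]), array([ 0.009,  0.002, -0.002]))
24 0.12 (array([ 0.0018, -0.0017, -0.1065]), array([ 0.009,  0.002, -0.002]))
24 0.06 (array([ 0.0019, -0.0023, -0.0465]), array([ 0.009,  0.002, -0.002]))
24 0.03 (array([ 0.002 , -0.0025, -0.0165]), array([ 0.009,  0.002, -0.002]))
24 0 (array([ 0.002 , -0.0028,  0.0135]), array([ 0.009,  0.002, -0.002]))
```

View pics/p7.png

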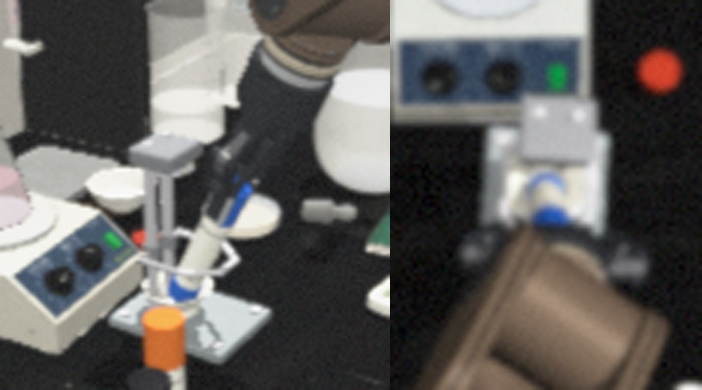

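View pics/p7w.png

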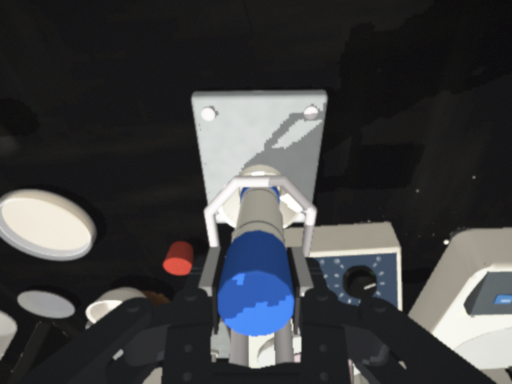

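The foot is in the cup and the body passes through the hoop. I'll lower the last few millimetres until contact, then open.

```bash
python3 -m jog '[{"grip":1,"xyz":[0.001,-0.002,0.003],"dr":[0,0,0]},{"grip":1,"xyz":[0.001,-0.002,0.006],"dr":[0,0,0]},{"grip":1,"xyz":[0.001,-0.002,0.006],"dr":[0,0,0]}]' 60
python3 -m jog '[{"grip":0.6,"xyz":[0,0,0],"dr":[0,0,0]},{"grip":0.5,"xyz":[0,0,0],"dr":[0,0,0]},{"grip":0.3,"xyz":[0,0,0],"dr":[0,0,0]},{"grip":0.1,"xyz":[0,0,0],"dr":[0,0,0]},{"grip":0,"xyz":[0,0,0],"dr":[0,0,0]},{"grip":0,"xyz":[0,0,0],"dr":[0,0,0]},{"grip":0,"xyz":[0,0,0],"dr":[0,0,0]},{"grip":0,"xyz":[0,0,0],"dr":[0,0,0]}]'
python3 look.py p8
```

```text
time: 7.15
eef_pos: [0.559, -0.1121, 0.1291]
tcp_rot: [0.717, 0.664, 0.144, 0.157]
contact_force: [3.8, -0.5, -0.8]
opening: 0.359
time: 7.82
eef_pos: [0.5578, -0.1115, 0.1281]
tcp_rot: [0.717, 0.664, 0.143, 0.155]
contact_force: [-0.5, -0.1, -0.2]
opening: 0.996
foot in bore frame -0.0026 -0.0009 0.0071 tilt 24.4
24 0.2 (array([ 0.0004,  0.0017, -0.1925]), array([ 0.007,  0.002, -0.001]))
24 0.12 (array([ 0.0006,  0.0011, -0.1125]), array([ 0.007,  0.002, -0.001]))
24 0.06 (array([ 0.0006,  0.0007, -0.0525]), array([ 0.007,  0.002, -0.001]))
24 0.03 (array([ 0.0007,  0.0005, -0.0225]), array([ 0.007,  0.002, -0.001]))
24 0 (array([0.0007, 0.0003, 0.0075]), array([ 0.007,  0.002, -0.001]))
```

View pics/p8.png

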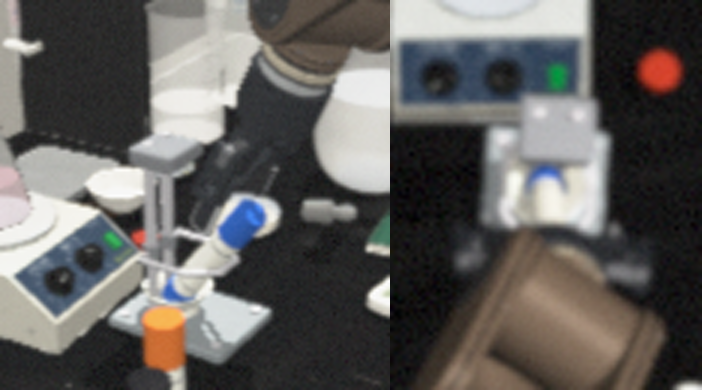

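View pics/p8w.png

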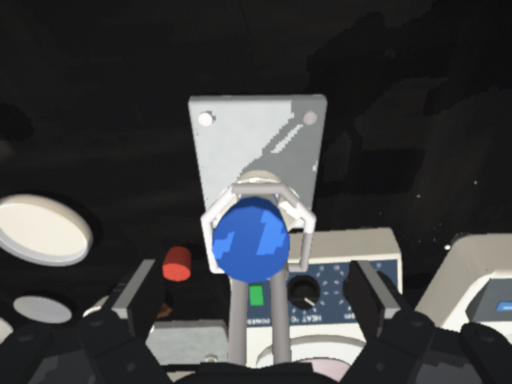

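It leans on the front bar of the hoop: cap at side crop (245,222), wrist view (252,240) centred between open fingers with no contact. I'll back the fingers off along the tool axis.

```bash
python3 -c "
from h import *
print(np.round(ctrl.get_state()['qpos'],4).tolist(),ctrl.get_state()['eef_pos'],ctrl.get_state()['tcp_rot'])"
python3 -m jog '[{"grip":0,"xyz":[0,0,-0.01],"dr":[0,0,0]},{"grip":0,"xyz":[0,0,-0.03],"dr":[0,0,0]},{"grip":0,"xyz":[0,0,-0.06],"dr":[0,0,0]},{"grip":0,"xyz":[0,0,-0.09],"dr":[0,0,0]},{"grip":0,"xyz":[0,0,-0.11],"dr":[0,0,0]},{"grip":0.78,"xyz":[0,-0.04,-0.12],"dr":[0,0,0]},{"grip":0.78,"xyz":[0,-0.04,-0.12],"dr":[0,0,0]},{"grip":0.78,"xyz":[0,-0.04,-0.12],"dr":[0,0,0]}]'
python3 look.py p9 | head -1
python3 -c "
from h import *
s=ctrl.get_state();print(np.round(s['qpos'],4).tolist(),s['eef_pos'],s['tcp_rot'])"
```

```text
[-0.4412, -0.0316, 2.1759, 0.2578, 0.6118, -2.118] [ 0.55785438 -0.11147436  0.12810949] [0.71708596 0.66417122 0.14324562 0.15538663]
time: 8.63
eef_pos: [0.4702, -0.1042, 0.2205]
tcp_rot: [0.717, 0.664, 0.143, 0.156]
contact_force: [0.9, -0.0, 0.6]
opening: 0.6
foot in bore frame -0.0905 -0.0003 0.0996 tilt 24.4
[-0.5233, -0.3876, 2.2819, 0.2345, 0.87, -2.1347] [ 0.47300151 -0.10527507  0.22209178] [0.7169711  0.66398604 0.14358628 0.15639038]
```

View pics/p9.png

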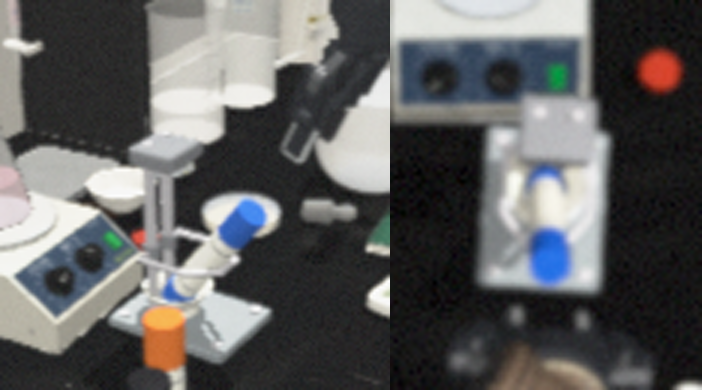

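View pics/p9w.png

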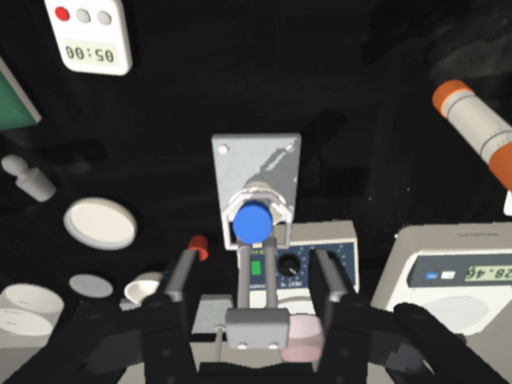

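```bash
cat > kin.py <<'E'
from h import *
D=[([-1.301,.286,1.577,0,1.279,-.15],[.27497,-.61575,.22993]),
([-.73,-.143,1.958,0,1.327,-.883],[.4304,-.2501,.2715]),
([.272,.032,1.847,.003,1.263,-1.218],[.5056,.2465,.2403]),
([-.4412,-.0316,2.1759,.2578,.6118,-2.118],[.55785,-.11147,.12811]),
([-.5233,-.3876,2.2819,.2345,.87,-2.1347],[.4730,-.10528,.22209])]
E_=Ro.from_euler
def fk(q,k):
    r0,d,h,a,b,e,t=k
    R1=E_('z',q[0]);R2=R1*E_('y',q[1]);R3=R2*E_('y',q[2]);R4=R3*E_('z',q[3]);R5=R4*E_('y',q[4]);R=R5*E_('z',q[5]+np.pi)
    return R1.apply([r0,d,h])+R2.apply([0,0,a])+R3.apply([e,0,b])+R5.apply([0,0,t]),R
def fit():
    f=lambda k: np.concatenate([fk(q,k)[0]-p for q,p in D]+[0.01*(np.array(k)-[0,.1,.15,.4,.4,0,.25])])
    return least_squares(f,[0,.1,.15,.4,.4,0,.25])
LO=np.array([-2.77,-.9,.21,-1.53,.24,-2.84]);HI=np.array([2.77,2.22,2.48,4.67,2.81,2.84])
def ik(pos,R,k,q0):
    Rt=Ro.from_matrix(R)
    f=lambda q: np.r_[10*(fk(q,k)[0]-pos),(fk(q,k)[1].inv()*Rt).as_rotvec()]
    r=least_squares(f,np.clip(q0,LO+.01,HI-.01),bounds=(LO,HI));return r.x,np.abs(r.fun).max()
E
python3 - <<'E'
from kin import *
r=fit();k=r.x;print(k.round(4))
for q,p in D: 
    print((fk(q,k)[0]-p).round(4))
print(fk(D[4][0],k)[1].as_quat().round(3))
p=[.608,-.1145,-.075]
q0=D[4][0]
for ph in (30,40,45,50,55):
  for loc in ((-.11,0,.1),(-.09,0,.115),(-.02,0,.12)):
    q,e=ik(st(p,loc)[0],rot(p[2],np.radians(ph)),k,q0);print(ph,loc,q.round(2),round(e,4))
# lean from top image: cap end & side
t=lambda x,y:((x-390)/3.9+240,y/3.9+120)
o=lambda x,y:(x/3+180,y/3+100)
# upper end-face centre, fit angle alpha & lateral
def pts(a,b,x0): 
    u=np.array([-np.sin(a)*np.cos(b),np.sin(b),np.cos(a)*np.cos(b)]);f=np.array([x0,0,.016+.016*np.sin(a)]);return f+.15*u,f
F=[('side',o(254,213)),('top',t(550,265))]
g=lambda v:np.concatenate([proj(n,st(p,pts(v[0],v[1],0)[0]))[0]-u for n,u in F])
r=least_squares(g,[.6,0]);print(np.degrees(r.x),r.fun)
E
```

```text
[0.0009 0.1009 0.2402 0.4423 0.5715 0.0206 0.2492]
[-0.     -0.0001  0.0012]
[-0.      0.0003 -0.0008]
[ 0.     -0.     -0.0001]
[-0.     -0.0001 -0.    ]
[ 0.0001 -0.0001 -0.0002]
[0.717 0.664 0.144 0.156]
30 (-0.11, 0, 0.1) [-0.52 -0.16  2.38  0.47  0.49 -2.38] 0.0
30 (-0.09, 0, 0.115) [-0.5  -0.14  2.33  0.43  0.51 -2.32] 0.0
30 (-0.02, 0, 0.12) [-0.43  0.02  2.17  0.38  0.49 -2.23] 0.0
40 (-0.11, 0, 0.1) [-0.56 -0.2   2.47  0.92  0.38 -2.84] 0.003
40 (-0.09, 0, 0.115) [-0.54 -0.18  2.42  0.86  0.39 -2.76] 0.0
40 (-0.02, 0, 0.12) [-0.46 -0.02  2.26  0.81  0.34 -2.66] 0.0
45 (-0.11, 0, 0.1) [-0.55 -0.21  2.48  0.95  0.34 -2.84] 0.0713
45 (-0.09, 0, 0.115) [-0.53 -0.19  2.44  0.96  0.34 -2.84] 0.0475
45 (-0.02, 0, 0.12) [-0.46 -0.02  2.29  1.01  0.3  -2.84] 0.0329
50 (-0.11, 0, 0.1) [-0.54 -0.21  2.48  0.97  0.33 -2.84] 0.15
50 (-0.09, 0, 0.115) [-0.52 -0.2   2.45  0.99  0.3  -2.84] 0.1157
50 (-0.02, 0, 0.12) [-0.45 -0.03  2.29  1.03  0.26 -2.84] 0.1049
55 (-0.11, 0, 0.1) [-0.53 -0.21  2.48  0.98  0.31 -2.84] 0.2285
55 (-0.09, 0, 0.115) [-0.5  -0.21  2.46  1.02  0.26 -2.84] 0.186
55 (-0.02, 0, 0.12) [-0.45 -0.03  2.3   1.05  0.24 -2.84] 0.1828
[35.22743845 -0.62696548] [ 0.21057379 -1.24997757 -0.65513294  0.7157268 ]
```

```bash
python3 - <<'E'
from kin import *
k=fit().x
p=[.608,-.1145,-.075]; q=D[4][0]
s=ctrl.get_state()
for ph,loc in ((24,(-.135,0,.2)),(30,(-.13,0,.15)),(32,(-.12,0,.12)),(38,(-.12,0,.12)),(38,(-.112,0,.112)),(38,(-.101,0,.106)),(38,(-.091,0,.113)),(38,(-.06,0,.12)),(38,(-.022,0,.122))):
    q,e=ik(st(p,loc)[0],rot(p[2],np.radians(ph)),k,q);print(ph,loc,q.round(3),round(e,4),*tgt(st(p,loc)[0],rot(p[2],np.radians(ph)),s))
E
```

```text
24 (-0.135, 0, 0.2) [-0.52  -0.357  2.3    0.239  0.831 -2.144] 0.0 [ 0.001  -0.0089  0.0202] [ 0.009  0.002 -0.001]
30 (-0.13, 0, 0.15) [-0.542 -0.318  2.394  0.394  0.627 -2.307] 0.0 [ 0.0011 -0.0251  0.0678] [-0.096  0.003 -0.001]
32 (-0.12, 0, 0.12) [-0.539 -0.244  2.411  0.499  0.518 -2.414] 0.0 [ 0.0011 -0.0284  0.0992] [-0.131  0.003 -0.001]
38 (-0.12, 0, 0.12) [-0.567 -0.275  2.467  0.731  0.451 -2.649] 0.0 [ 0.0011 -0.0284  0.0992] [-0.235  0.003 -0.001]
38 (-0.112, 0, 0.112) [-0.556 -0.232  2.453  0.765  0.424 -2.68 ] 0.0 [ 0.0012 -0.0245  0.1098] [-0.235  0.003 -0.001]
38 (-0.101, 0, 0.106) [-0.542 -0.186  2.431  0.793  0.399 -2.7  ] 0.0 [ 0.0012 -0.017   0.1199] [-0.235  0.003 -0.001]
38 (-0.091, 0, 0.113) [-0.529 -0.175  2.405  0.761  0.402 -2.658] 0.0 [ 0.0012 -0.005   0.1176] [-0.235  0.003 -0.001]
38 (-0.06, 0, 0.12) [-0.495 -0.108  2.332  0.723  0.389 -2.594] 0.0 [0.0013 0.0262 0.1241] [-0.235  0.003 -0.001]
38 (-0.022, 0, 0.122) [-0.459 -0.019  2.245  0.692  0.369 -2.537] 0.0 [0.0013 0.0616 0.1381] [-0.235  0.003 -0.001]
```

The lean is about 35° (top and side agree to about 1 px). My fitted kinematics say a 38° push pose is reachable. Fingers go to a part-open cradle, in front of and below the leaning cap.

```bash
python3 -m jog '[{"grip":0.78,"xyz":[0.001,-0.009,0.02],"dr":[0,0,0]},{"grip":0.78,"xyz":[0.001,-0.017,0.045],"dr":[-0.05,0,0]},{"grip":0.78,"xyz":[0.001,-0.025,0.068],"dr":[-0.096,0,0]},{"grip":0.78,"xyz":[0.001,-0.029,0.09],"dr":[-0.16,0,0]},{"grip":0.78,"xyz":[0.001,-0.028,0.099],"dr":[-0.235,0,0]},{"grip":0.78,"xyz":[0.001,-0.028,0.099],"dr":[-0.235,0,0]},{"grip":0.78,"xyz":[0.001,-0.025,0.109],"dr":[-0.235,0,0]},{"grip":0.78,"xyz":[0.001,-0.02,0.118],"dr":[-0.235,0,0]},{"grip":0.78,"xyz":[0.001,-0.02,0.118],"dr":[-0.235,0,0]},{"grip":0.78,"xyz":[0.001,-0.02,0.118],"dr":[-0.235,0,0]}]'
cat > look2.py <<'E'
from h import *
import sys
s=ctrl.get_state(); p=[.608,-.1145,-.075]
n=sys.argv[1]
w=ctrl.read_camera('wrist')[:,:,::-1]; sd=ctrl.read_camera('side')[:,:,::-1]
a=cv2.resize(sd[120:220,205:305],(384,384),interpolation=cv2.INTER_CUBIC)
cv2.imwrite(f'pics/{n}.png',np.hstack([a,w[:,64:448]]))
R=Ro.from_quat(s['tcp_rot']).as_matrix();d=s['eef_pos']-[p[0],p[1],0]; cy,sy=np.cos(p[2]),np.sin(p[2])
print('tcp local', (cy*d[0]+sy*d[1]).round(4),(-sy*d[0]+cy*d[1]).round(4),d[2].round(4),'tilt',np.degrees(np.arccos(-R[2,2])).round(1),s['opening'],s['contact_force'],s['time'])
for loc in ((-.101,0,.106),(-.091,0,.113),(-.06,0,.122),(-.04,0,.124),(-.03,0,.124),(-.022,0,.124),(-.018,0,.124)): print(loc,*tgt(st(p,loc)[0],rot(p[2],np.radians(38)),s))
E
python3 look2.py q1
```

```text
time: 9.62
eef_pos: [0.504, -0.1067, 0.1063]
tcp_rot: [0.694, 0.643, 0.22, 0.238]
contact_force: [0.7, 0.1, -0.4]
opening: 0.22
tcp local -0.1043 -0.0 0.1063 tilt 37.9 0.21983308852182115 [ 0.67560542  0.14389652 -0.43706775] 9.6167
(-0.101, 0, 0.106) [0.     0.0024 0.0022] [-0.002  0.002 -0.   ]
(-0.091, 0, 0.113) [0.     0.0146 0.0029] [-0.002  0.002 -0.   ]
(-0.06, 0, 0.122) [0.0001 0.0446 0.0148] [-0.002  0.002 -0.   ]
(-0.04, 0, 0.124) [0.0001 0.0616 0.0255] [-0.002  0.002 -0.   ]
(-0.03, 0, 0.124) [0.0001 0.0695 0.0316] [-0.002  0.002 -0.   ]
(-0.022, 0, 0.124) [0.0001 0.0758 0.0365] [-0.002  0.002 -0.   ]
(-0.018, 0, 0.124) [0.0001 0.079  0.039 ] [-0.002  0.002 -0.   ]
```

View pics/q1.png

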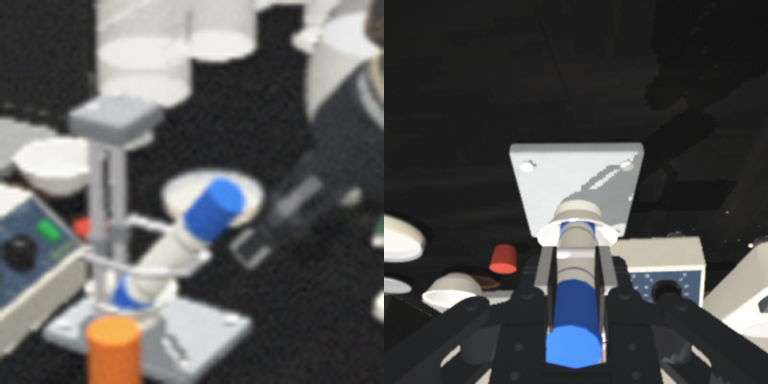

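```bash
python3 -m jog '[{"grip":0.78,"xyz":[0,0.005,0],"dr":[0,0,0]},{"grip":0.78,"xyz":[0,0.01,0],"dr":[0,0,0]},{"grip":0.78,"xyz":[0,0.015,0.001],"dr":[0,0,0]},{"grip":0.78,"xyz":[0,0.02,0.002],"dr":[0,0,0]},{"grip":0.78,"xyz":[0,0.025,0.004],"dr":[0,0,0]},{"grip":0.78,"xyz":[0,0.03,0.006],"dr":[0,0,0]},{"grip":0.78,"xyz":[0,0.035,0.009],"dr":[0,0,0]},{"grip":0.78,"xyz":[0,0.04,0.012],"dr":[0,0,0]},{"grip":0.78,"xyz":[0,0.045,0.015],"dr":[0,0,0]},{"grip":0.78,"xyz":[0,0.045,0.015],"dr":[0,0,0]}]'
python3 look2.py q2
```

```text
time: 10.55
eef_pos: [0.5484, -0.11, 0.1214]
tcp_rot: [0.694, 0.643, 0.22, 0.239]
contact_force: [-0.2, -0.5, 0.1]
opening: 0.223
tcp local -0.0597 0.0 0.1214 tilt 37.9 0.22252377980957755 [-0.20569399 -0.47184209  0.07639103] 10.55
(-0.101, 0, 0.106) [-0.0001 -0.042  -0.0132] [-0.002  0.002 -0.001]
(-0.091, 0, 0.113) [-0.0001 -0.0298 -0.0126] [-0.002  0.002 -0.001]
(-0.06, 0, 0.122) [-0.      0.0002 -0.0006] [-0.002  0.002 -0.001]
(-0.04, 0, 0.124) [0.     0.0172 0.0101] [-0.002  0.002 -0.001]
(-0.03, 0, 0.124) [0.     0.0251 0.0162] [-0.002  0.002 -0.001]
(-0.022, 0, 0.124) [0.     0.0314 0.0211] [-0.002  0.002 -0.001]
(-0.018, 0, 0.124) [0.     0.0345 0.0236] [-0.002  0.002 -0.001]
```

View pics/q2.png

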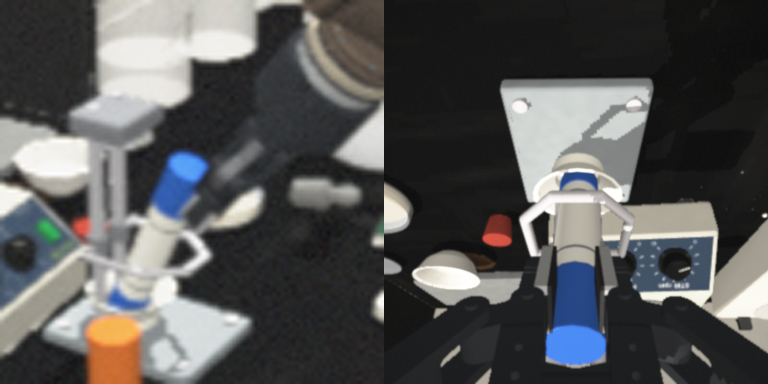

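Tipping works: the cartridge has come up to about 20° in the cradle. Continuing slowly.

```bash
python3 -m jog '[{"grip":0.78,"xyz":[0,0.004,0.002],"dr":[0,0,0]},{"grip":0.78,"xyz":[0,0.008,0.004],"dr":[0,0,0]},{"grip":0.78,"xyz":[0,0.012,0.007],"dr":[0,0,0]},{"grip":0.78,"xyz":[0,0.015,0.009],"dr":[0,0,0]},{"grip":0.78,"xyz":[0,0.018,0.011],"dr":[0,0,0]},{"grip":0.78,"xyz":[0,0.021,0.013],"dr":[0,0,0]},{"grip":0.78,"xyz":[0,0.023,0.015],"dr":[0,0,0]},{"grip":0.78,"xyz":[0,0.025,0.016],"dr":[0,0,0]},{"grip":0.78,"xyz":[0,0.025,0.016],"dr":[0,0,0]}]'
python3 look2.py q3
```

```text
time: 11.4
eef_pos: [0.5771, -0.112, 0.1237]
tcp_rot: [0.694, 0.643, 0.22, 0.238]
contact_force: [-0.1, 0.5, -0.4]
opening: 0.221
tcp local -0.031 0.0002 0.1237 tilt 37.9 0.22096632178375097 [-0.14967797  0.48345964 -0.43354516] 11.4
(-0.101, 0, 0.106) [-0.0003 -0.0661 -0.029 ] [-0.002  0.002 -0.001]
(-0.091, 0, 0.113) [-0.0003 -0.0539 -0.0284] [-0.002  0.002 -0.001]
(-0.06, 0, 0.122) [-0.0002 -0.0239 -0.0165] [-0.002  0.002 -0.001]
(-0.04, 0, 0.124) [-0.0002 -0.0069 -0.0058] [-0.002  0.002 -0.001]
(-0.03, 0, 0.124) [-0.0002  0.001   0.0004] [-0.002  0.002 -0.001]
(-0.022, 0, 0.124) [-0.0002  0.0073  0.0053] [-0.002  0.002 -0.001]
(-0.018, 0, 0.124) [-0.0002  0.0104  0.0078] [-0.002  0.002 -0.001]
```

View pics/q3.png

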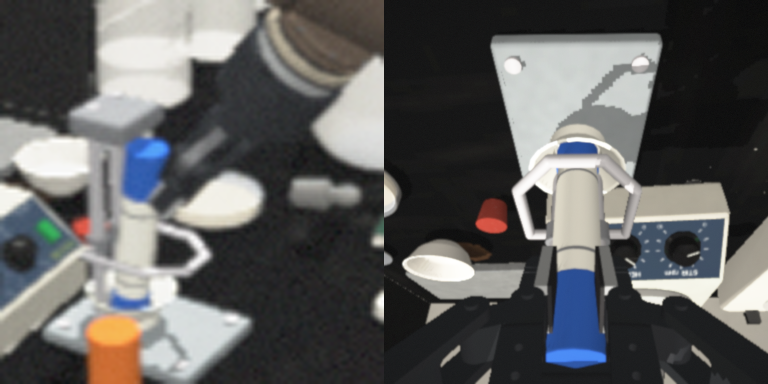

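```bash
python3 -m jog '[{"grip":0.78,"xyz":[0,0.001,0.001],"dr":[0,0,0]},{"grip":0.78,"xyz":[0,0.002,0.002],"dr":[0,0,0]},{"grip":0.78,"xyz":[0,0.003,0.0025],"dr":[0,0,0]},{"grip":0.78,"xyz":[0,0.004,0.003],"dr":[0,0,0]},{"grip":0.78,"xyz":[0,0.005,0.004],"dr":[0,0,0]},{"grip":0.78,"xyz":[0,0.006,0.0045],"dr":[0,0,0]},{"grip":0.78,"xyz":[0,0.007,0.005],"dr":[0,0,0]},{"grip":0.78,"xyz":[0,0.007,0.005],"dr":[0,0,0]}]'
python3 look2.py q4
```

```text
time: 12.17
eef_pos: [0.5856, -0.1127, 0.1242]
tcp_rot: [0.694, 0.643, 0.22, 0.239]
contact_force: [-0.3, -0.5, 0.2]
opening: 0.219
tcp local -0.0225 0.0001 0.1242 tilt 37.9 0.21904175268117743 [-0.25109782 -0.477695    0.20709228] 12.1667
(-0.101, 0, 0.106) [-0.0002 -0.0731 -0.0339] [-0.002  0.002 -0.001]
(-0.091, 0, 0.113) [-0.0002 -0.0609 -0.0332] [-0.002  0.002 -0.001]
(-0.06, 0, 0.122) [-0.0002 -0.0309 -0.0213] [-0.002  0.002 -0.001]
(-0.04, 0, 0.124) [-0.0002 -0.0139 -0.0106] [-0.002  0.002 -0.001]
(-0.03, 0, 0.124) [-0.0001 -0.006  -0.0045] [-0.002  0.002 -0.001]
(-0.022, 0, 0.124) [-0.0001  0.0003  0.0005] [-0.002  0.002 -0.001]
(-0.018, 0, 0.124) [-0.0001  0.0035  0.0029] [-0.002  0.002 -0.001]
```

View pics/q4.png

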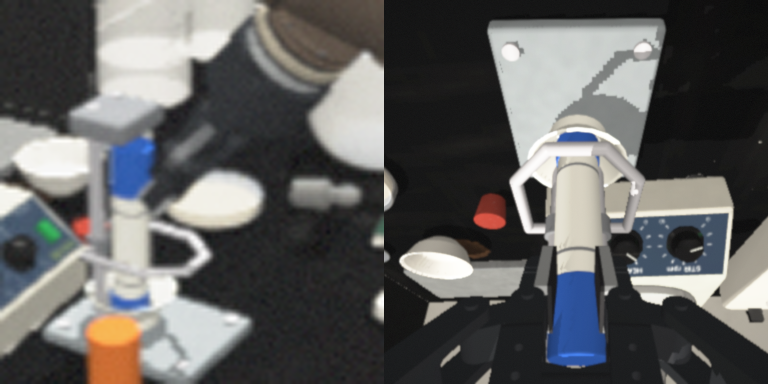

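```bash
cat > ov.py <<'E'
from h import *
import sys
p=[.608,-.1145,-.075]
sd=ctrl.read_camera('side')[:,:,::-1].copy(); tp=ctrl.read_camera('top')[:,:,::-1]
out=[]
for draw in (0,1):
    a=cv2.resize(sd[125:215,205:265],(400,600),interpolation=cv2.INTER_CUBIC); k=400/60
    if draw:
        for h in (0,.022,.11,.15):
            r=np.array([[.016*np.cos(q),.016*np.sin(q),.016+h] for q in np.linspace(0,6.28,40)])
            cv2.polylines(a,[((proj('side',st(p,r))-[205,125]+.5)*k).astype(np.int32)],True,(0,255,0),1)
    out.append(a)
cv2.imwrite(f'pics/{sys.argv[1]}.png',np.hstack(out))
E
python3 ov.py q5
```

```text
(no output)
```

View pics/q5.png

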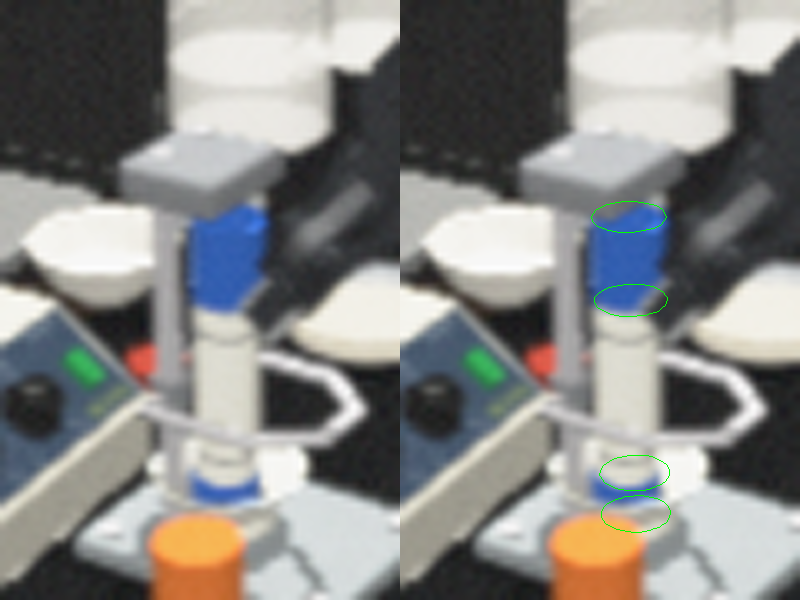

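```bash
python3 -m jog '[{"grip":0.78,"xyz":[0,0.001,0.0005],"dr":[0,0,0]},{"grip":0.78,"xyz":[0,0.0015,0.001],"dr":[0,0,0]},{"grip":0.78,"xyz":[0,0.0025,0.0015],"dr":[0,0,0]},{"grip":0.78,"xyz":[0,0.003,0.002],"dr":[0,0,0]},{"grip":0.78,"xyz":[0,0.003,0.002],"dr":[0,0,0]}]'
python3 ov.py q6; python3 look2.py q7|head -1
```

```text
time: 12.78
eef_pos: [0.5891, -0.1129, 0.1244]
tcp_rot: [0.694, 0.643, 0.22, 0.238]
contact_force: [0.3, 0.1, -1.2]
opening: 0.22
tcp local -0.0192 0.0002 0.1242 tilt 37.9 0.2237721629845728 [-0.1016556  -0.83122561  0.34020974] 12.8833
```

View pics/q6.png

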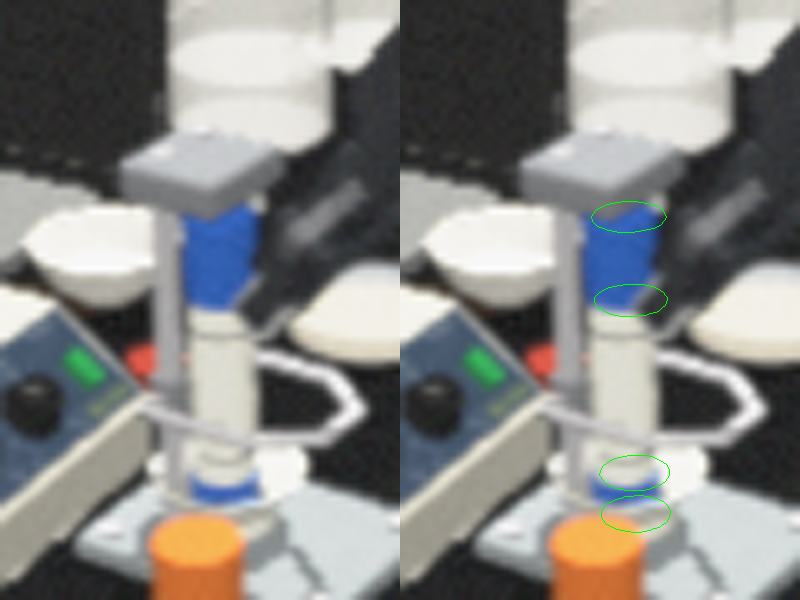

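View pics/q7.png

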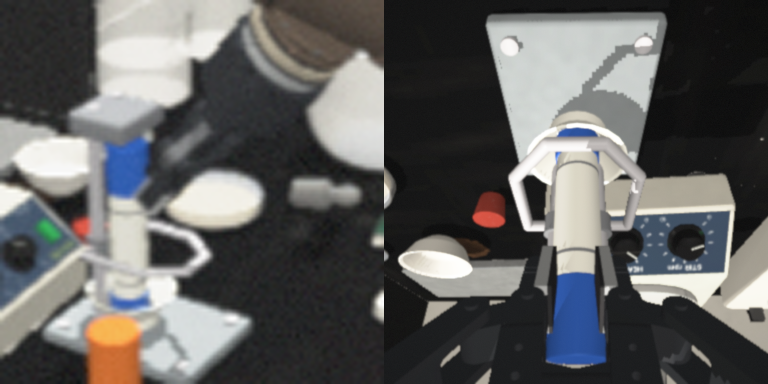

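The axis offset is now the same at top and bottom (about 8 crop px each), so it is upright. Withdrawing straight back, slowly at first.

```bash
python3 -m jog '[{"grip":0.78,"xyz":[0,-0.0015,-0.001],"dr":[0,0,0]},{"grip":0.78,"xyz":[0,-0.003,-0.0025],"dr":[0,0,0]},{"grip":0.78,"xyz":[0,-0.006,-0.005],"dr":[0,0,0]},{"grip":0.78,"xyz":[0,-0.01,-0.008],"dr":[0,0,0]},{"grip":0.78,"xyz":[0,-0.018,-0.014],"dr":[0,0,0]},{"grip":0.78,"xyz":[0,-0.03,-0.024],"dr":[0,0,0]},{"grip":0.78,"xyz":[0,-0.042,-0.033],"dr":[0,0,0]},{"grip":0.78,"xyz":[0,-0.055,-0.044],"dr":[0,0,0]},{"grip":0.78,"xyz":[0,-0.055,-0.07],"dr":[0,0,0]},{"grip":0.78,"xyz":[0,-0.055,-0.08],"dr":[0,0,0]}]'
python3 ov.py q8; python3 look2.py q9|head -1
```

```text
time: 13.82
eef_pos: [0.4946, -0.1053, 0.1538]
tcp_rot: [0.694, 0.643, 0.22, 0.238]
contact_force: [0.8, -0.8, 1.2]
opening: 0.225
tcp local -0.1121 0.0 0.1553 tilt 38.1 0.21962572784201193 [-0.10352377  0.03354104 -0.3758959 ] 13.9167
```

View pics/q8.png

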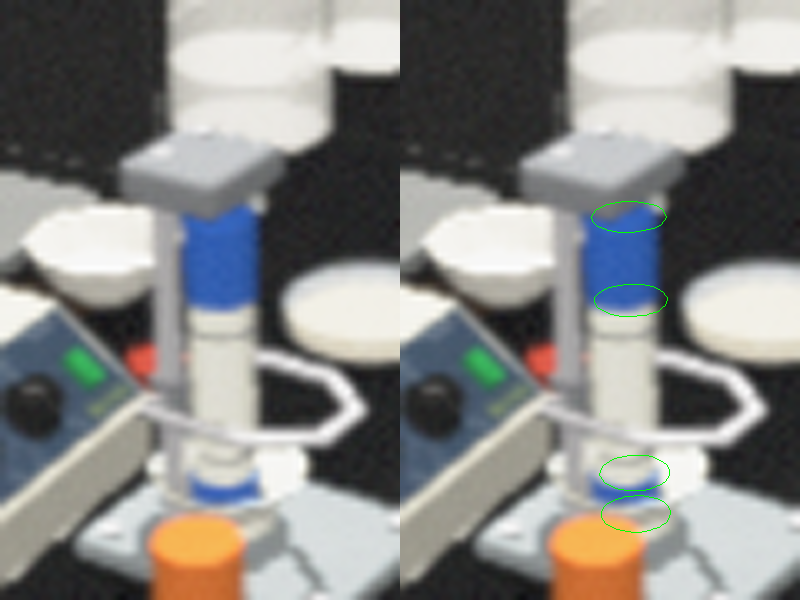

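View pics/q9.png

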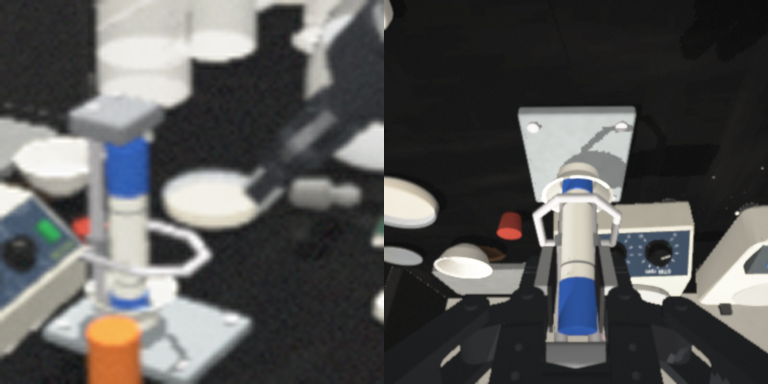

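```bash
cat > wo.py <<'E'
from h import *
import sys
s=ctrl.get_state(); w=ctrl.read_camera('wrist')[:,:,::-1].copy()
p=[float(v) for v in sys.argv[2:5]]
x0,y0,W,H=[int(v) for v in sys.argv[5:9]];k=600/H
out=[]
for dr in (0,1):
    a=cv2.resize(w[y0:y0+H,x0:x0+W],None,fx=k,fy=k,interpolation=cv2.INTER_CUBIC)
    if dr:
        P=lambda L:((proj('wrist',st(p,L),s)-[x0,y0]+.5)*k).astype(np.int32)
        for h in (0,.022,.11,.15):
            cv2.polylines(a,[P([[.016*np.cos(q),.016*np.sin(q),.016+h] for q in np.linspace(0,6.28,40)])],True,(0,255,0),1)
        cv2.polylines(a,[P([[.032*np.cos(q),.032*np.sin(q),.04] for q in np.linspace(0,6.28,40)])],True,(0,0,255),1)
        for L in ([(-.056,.014,.08),(-.056,-.014,.08),(-.034,-.0305,.08),(.02,-.0305,.08),(.02,.0305,.08),(-.034,.0305,.08),(-.056,.014,.08)],
          [(-.082,.05,.012),(-.082,-.05,.012),(.052,-.05,.012),(.052,.05,.012),(-.082,.05,.012)],
          [(-.015,.028,.175),(-.015,-.028,.175),(-.015,-.028,.193),(-.015,.028,.193),(-.015,.028,.175)]):
            cv2.polylines(a,[P(L)],True,(0,255,255),1)
    out.append(a)
cv2.imwrite(f'pics/{sys.argv[1]}.png',np.hstack(out)[:, :800])
E
python3 wo.py r1 .608 -.1145 -.075 185 100 140 240
```

```text
(no output)
```

View pics/r1.png

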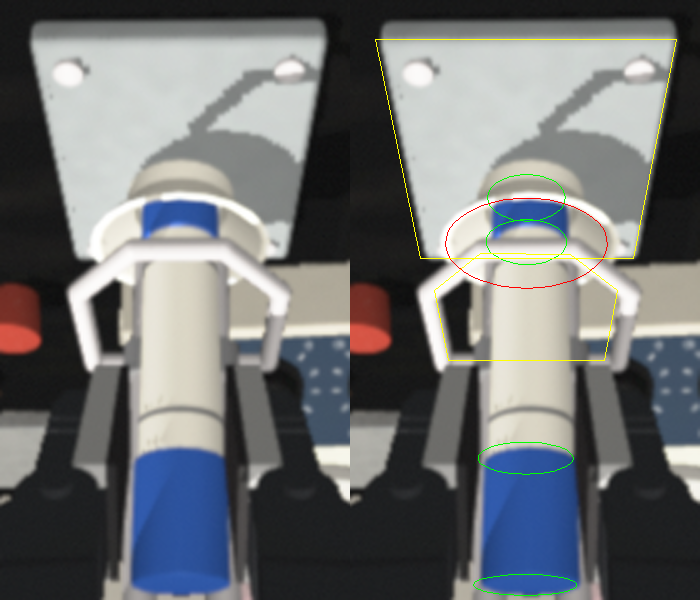

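```bash
python3 wo.py r2 .608 -.1145 -.075 225 165 60 60
```

```text
(no output)
```

View pics/r2.png

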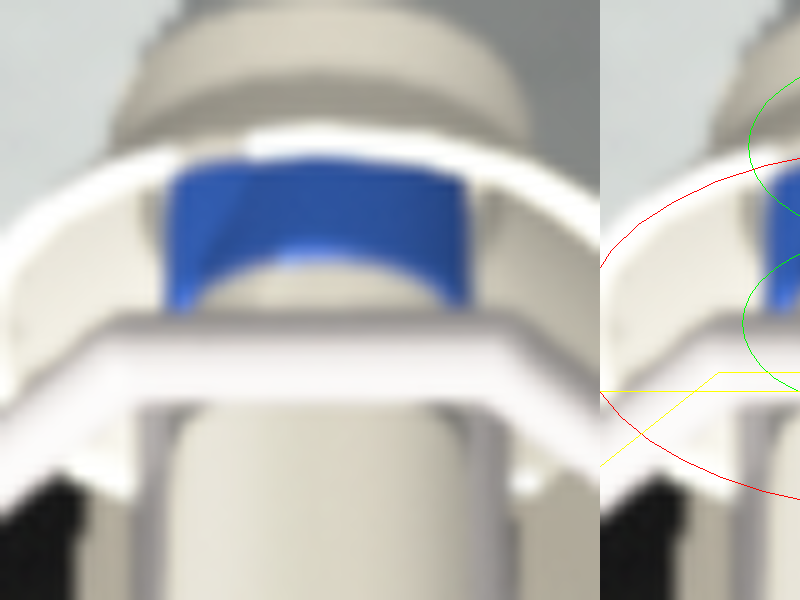

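Relative to the cup, the bottom-cap edge sits where a seated cartridge should: row 190.0, against 188.4 in the model, and cup and hoop shift by a similar 1.3–2.8 px. The upper cap shows the same 1.6 px shift, so it is upright. I'll back off a bit more, make a final check and hand in.

```bash
python3 -m jog '[{"grip":0.78,"xyz":[0,0,-0.02],"dr":[0,0,0]},{"grip":0.78,"xyz":[0,0,-0.05],"dr":[0.03,0,0]},{"grip":0.78,"xyz":[0,0,-0.06],"dr":[0.06,0,0]},{"grip":0.78,"xyz":[0,0,-0.06],"dr":[0.06,0,0]},{"grip":0.78,"xyz":[0,0,-0.06],"dr":[0.06,0,0]},{"grip":0.78,"xyz":[0,0,-0.06],"dr":[0.06,0,0]}]'
python3 look.py z1 | head -1; python3 - <<'E'
from h import *
a=ctrl.read_camera('side');b=ctrl.read_camera('top')
cv2.imwrite('pics/z2.png',np.hstack([a[120:320,120:400,::-1],b[110:310,140:420,::-1]]))
E
```

```text
time: 14.62
eef_pos: [0.4597, -0.1024, 0.1993]
tcp_rot: [0.701, 0.649, 0.201, 0.216]
contact_force: [-0.1, -0.2, -1.2]
opening: 0.222
foot in bore frame -0.0838 0.0009 0.0881 tilt 34.3
```

View pics/z1.png

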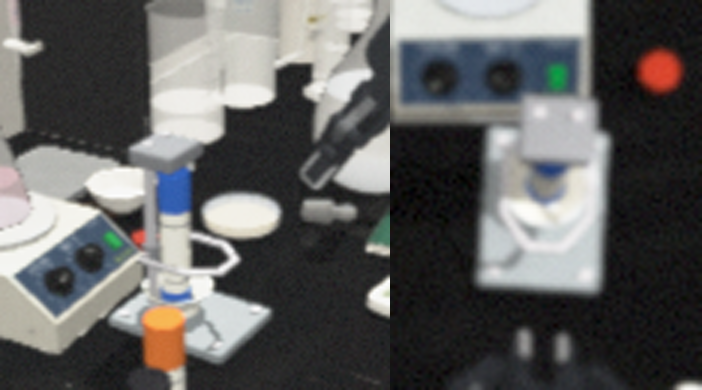

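View pics/z2.png

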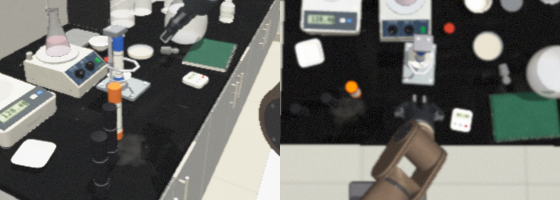

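The cartridge stands upright in the cup under the hood. The orange cartridge, petri dish, timer and black look-alikes look undisturbed, and the gripper is clear.

```bash
python3 -c "
from plant import ctrl
print(ctrl.sign_off())"
```

```text
the job is handed in; nothing more can be done
None
```

The blue-capped cartridge is standing upright in the cup, and I handed the job in at about 15 s on the robot's clock; the sign-off gives no verdict. I gripped it by its top cap, lowered it through the hoop at 24° with its foot in the cup, and let go. It leaned on the front of the hoop at about 35°. I then tipped it up with the part-open fingers at 38° and drew back.

**Last checks:**
- **Upright:** In the wrist view the cartridge lines up with the upright model to about 0.5°. In the side view the top and bottom are offset by the same amount.
- **Seated:** The edge of the bottom cap sits where it should relative to the cup rim, within about 1 px.
- **Gripper and other objects:** The gripper is about 10 cm clear of the cartridge. The orange cartridge, petri dish and timer look undisturbed; I judged that by eye and did not measure it.

**Disagreement:** My model of the stand was off from the images by 1–3 px (about 2–3 mm) in the wrist and side views, so I judged seating relative to the cup rather than by absolute position.

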